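# Isolate the vacuum pump, tighten its cover nut, switch it back on

### The job

The vacuum pump's cover nut has worked loose. Turn the isolator's lever handle from ON to OFF, then, only while it is OFF, turn the pump's T-handled socket extension clockwise until the nut at the bottom of the bore is fully tight against its stop, and finally turn the isolator fully back to ON. Let go of everything, and do not push around or tip over the beaker, the dropper bottle or the dish standing near by.

Things in the scene. Friction and masses are not known exactly. Their poses are not given: they have to be found in the camera images.
- isolator: Fixed grey desk-shaped switch box, 156 deep (x) x 210 wide (y), 45 mm high in front, 135 mm at the back; origin under its centre, x to its back, y to its left as the robot sees it. Its sloped aluminium panel has the outward normal (-0.5, 0, 0.866) in this frame (30 degrees from vertical, leaning to the robot). It stands left or right of the microscope.
- handle_axis (a point): Foot of the handle's axis on the panel surface, at (-0.017, 0, 0.080) in the isolator's frame. Axes: z the outward panel normal (the handle turns about it), x up the slope, y to the left. Does not turn with the handle.
- handle_grip (a point): Middle of the lever's grip, 77 mm from the handle's axis and 40 mm off the panel; turns with the handle. Axes: x along the lever away from the axis, z the panel normal. The grip is a black block 62 mm long (46 to 108 mm from the axis), 22 mm wide, 18 to 58 mm off the panel, free all round; pinch it across its 22 mm width, along the panel normal.
- isolator_handle (a joint): Handle angle: 0 = OFF, lever 45 degrees left of straight up the panel, at the raised ring mark; 1.571 = ON, lever 45 degrees right, at the raised bar mark. Grows clockwise seen facing the panel. Over-centre: let go past the middle (0.785) it falls to the nearer end stop by itself; about 0.2 N m turns it. Starts ON.
- pump: Fixed vacuum pump, 190 deep x 200 wide, finned grey motor lying crosswise at the back, aluminium head with an inclined tubular bore in front; origin under its centre, x to its back, y to its left. The bore's axis points out along (-0.5, 0, 0.866) in this frame (30 degrees from vertical, leaning to the robot). It stands left or right of the microscope.
- key_grip (a point): Centre of the T-bar of the socket extension, captive on the nut in the bore, 45 mm beyond the bore's 52 mm wide mouth, at (-0.093, 0, 0.163) in the pump's frame. Axes: z outward along the bore (turning axis); y along the T-bar and turning with it. T-bar 104 mm long, 14 mm thick, with a flat-sided block in the middle (x 16, y 30, z 22 mm: pinch it across its 16 mm) and 19 mm knobs at its ends.
- pump_key (a joint): Angle of the socket extension and nut: starts loose, between 0 and 0.4; 1.4 = fully tight, at a hard stop, where the T-bar lies crosswise (along the pump's y). Grows clockwise as seen from the outer end; about 0.25 N m turns it and it stays where it is left.
- beaker: Loose clear beaker with a pipette bulb in it, 45x48x103 mm, standing behind the isolator; origin under its centre, z up. Leave alone.
- bottle: Loose clear dropper bottle with a black cap, 33x34x95 mm, standing behind the pump; origin under its centre, z up. Leave alone.
- dish: Loose clear round dish with brown pieces, 55x55x17 mm, standing in front of the microscope, origin under its centre. Leave alone.
- microscope: Fixed microscope between the two machines, an obstacle 308 deep x 142 wide x 338 mm high, its eyepieces towards the robot; origin under its centre.

How it is judged:
By the outcome, as a careful person would: the job done as asked, in the order asked, and still so for the second after the job is handed in, with the robot touching nothing.
It also fails if it takes over 72 s, if anything falls off the work surface, if the arm or the gripper's body presses on something with over 40 N, if the wrist force passes 120 N, or if a joint passes its speed limit or range.

### The arm

A 6-joint arm with a two-finger parallel gripper is mounted at the origin on a cart in front of the work surface, level with it; the furniture and walls round the work are solid. World frame = base frame: x ahead of the robot, y to its left, z up, the work surface at z = 0. Lengths are in m, angles in rad, forces in N, time in s.
With the tool pointing down it reaches from about 0.3 to 0.825 m from the base axis. Payload 5.4 kg.
Tool frame: the origin (TCP) lies at the very end of the fingers, on their centre line; the grasp point (between the pads) lies 19 mm behind it; z points along the fingers, x is the direction in which the jaws open and shut, and the axes are right-handed (so a half turn about z gives the same grasp; the last joint's range is limited). The gripper opens to 92 mm and grips with 3 to 60 N. Pads are 20 mm wide; open, the fingers measure 128 mm over their backs; the gripper's body (75 mm by 189 mm) begins 69 mm behind the grasp point.
Start: joints at [-1.472, 0.158, 1.597, -0, 1.386, -0.21], TCP at [0.175, -0.548, 0.215] pointing down, gripper open.
Joint ranges: [-2.91, 2.91], [-0.94, 2.29], [0.18, 2.7], [-1.29, 4.43], [0.17, 2.64], [-3, 3]. Speed limits (rad/s): [2.57, 2.57, 3.14, 3.14, 3.14, 3.14].

### API

Orientations are given as a rotation vector (axis times angle).
In Python, from workcell import bot gives the robot as it stands. Calls block until the motion is done:
- bot.goto(position, orientation): joint-space move of the TCP to a pose.
- bot.line_to(position, rot=None, max_speed=0.15): straight line of the TCP; rot=None keeps the orientation; max_speed is the mean speed in m/s.
- bot.set_joints(angles): joint-space move.
- bot.set_gripper(opening, newtons=None): opening from 0.0 (shut) to 1.0 (fully open); newtons is the grip in N (None keeps the last); returns when the fingers have stopped.
- bot.hold(seconds).
- bot.inverse_kinematics(position, orientation): joint angles nearest the present ones, or None.
- bot.read_camera(name): name is "scene" or "top"; returns a dict with "pixels" (480x640x3 uint8, blue, green, red), "fx", "fy", "cx", "cy" (pixels), "R" (3x3) and "t" (3): a world point X has camera coordinates R X + t. Camera axes: x right, y down, z forward; pixel columns grow to the right and rows downward; lengths in m; the calibration is good to about 2 mm. A picture is of the moment at which its call begins. There is no depth.
A pose or a line that the arm cannot do raises bot.MotionError and nothing moves.
- bot.job_done(): hands the job in, once; it reports no verdict.
Readings, each from a call of its own:
- bot.current_clock(): time.
- bot.current_joints(): joint angles.
- bot.current_joint_vel(): joint speeds.
- bot.current_effort(): joint torques, N m.
- bot.current_ee_pos(): TCP position.
- bot.current_tool_rot(): TCP orientation.
- bot.current_contact_force(): force on the tool from outside, world axes, zero at the start.
- bot.current_ft_torque(): the same for the moment, N m.
- bot.current_opening(): opening from 0.0 (shut) to 1.0 (fully open).
Only numpy, scipy, OpenCV 4.12 (cv2) and the standard library are available. Lean on these libraries where they do the work, as an engineer would, in place of code of your own. Each camera call takes 0.05 s, during which the arm holds its last target.

## Working session

There is one attempt and no reset: what is moved stays moved. The work goes in short steps, each a Python script; the robot and the scene stay as the last script left them, time stands still between calls to the robot, and variables do not carry over. Pictures are saved under pics/ and viewed, and the job is handed in when it is done.

```bash
ls; mkdir -p pics
python3 - <<'E'
from workcell import bot
import cv2,numpy as np,pickle
for n in ["scene","top"]:
    c=bot.read_camera(n); cv2.imwrite(f"pics/{n}0.png",c["pixels"]); pickle.dump(c,open(f"{n}0.pkl","wb"))
    print(n,c["fx"],c["fy"],c["cx"],c["cy"],np.round(c["R"],4).tolist(),np.round(c["t"],4), -c["R"].T@c["t"])
print(bot.current_clock(),bot.current_tool_rot(),bot.current_contact_force())
E
```

```text
pics
scene 448.3640187735425 448.3640187735425 323.1312536061475 235.92933947131928 [[-0.8495, -0.5275, 0.0063], [-0.4286, 0.6832, -0.5912], [0.3076, -0.505, -0.8065]] [0.4945 0.31   0.9784] [0.25205366 0.54306014 0.96920201]
top 508.4038501990419 508.4038501990419 320.8916004975301 237.5884452096536 [[0.1029, -0.9947, -0.003], [-0.971, -0.0998, -0.217], [0.2156, 0.0253, -0.9762]] [-0.0555  0.5681  1.0412] [ 0.33289381 -0.0248312   1.13945813]
0.1 [-2.53566347e+00  1.85260960e+00  1.79118548e-03] [0.33165493 1.05595244 0.19924329]
```

View pics/scene0.png

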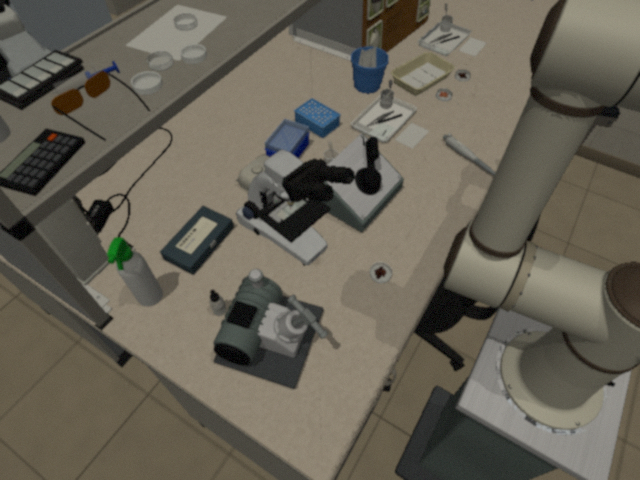

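View pics/top0.png

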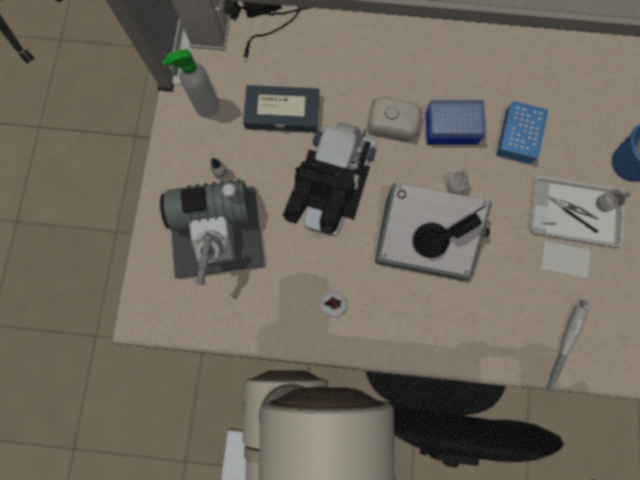

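The top view shows the pump at left (T-bar near 212,245) and the isolator at right (handle hub near 432,240, grip near 466,225). The microscope is between them and the dish is at (334,304). I'll zoom in on each.

Run:
```python
import cv2
t=cv2.imread("pics/top0.png");s=cv2.imread("pics/scene0.png")
def crop(im,x,y,w,h,k,n): cv2.imwrite(n,cv2.resize(im[y:y+h,x:x+w],None,fx=k,fy=k,interpolation=cv2.INTER_CUBIC))
crop(t,370,160,130,130,4.5,"pics/t_iso.png");crop(t,155,150,120,140,4.2,"pics/t_pump.png")
crop(s,310,120,120,120,5,"pics/s_iso.png");crop(s,200,250,150,140,4.2,"pics/s_pump.png")
```

```text
(no output)
```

View pics/t_iso.png

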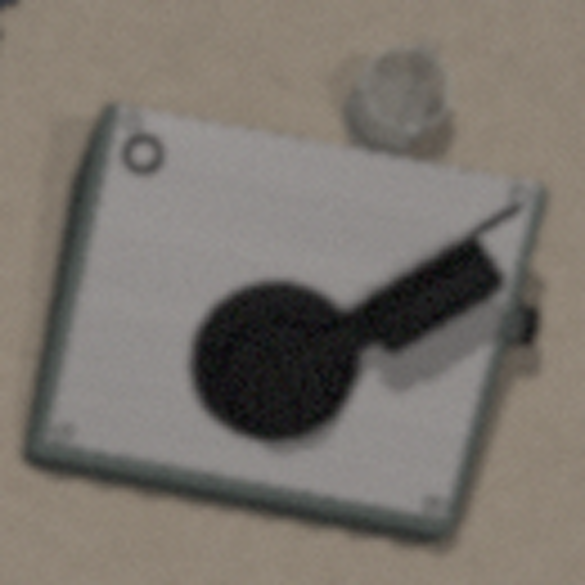

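View pics/t_pump.png

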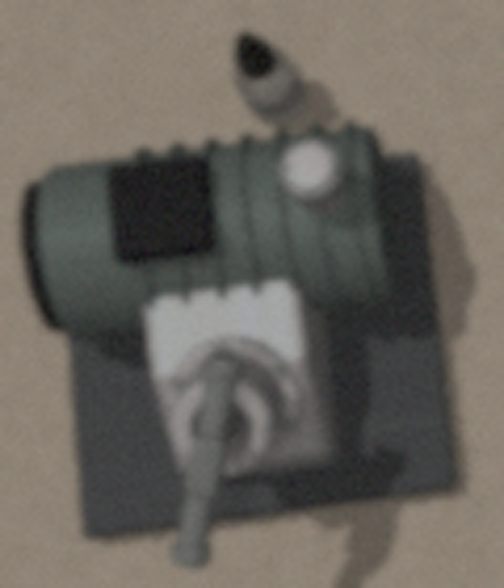

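View pics/s_iso.png

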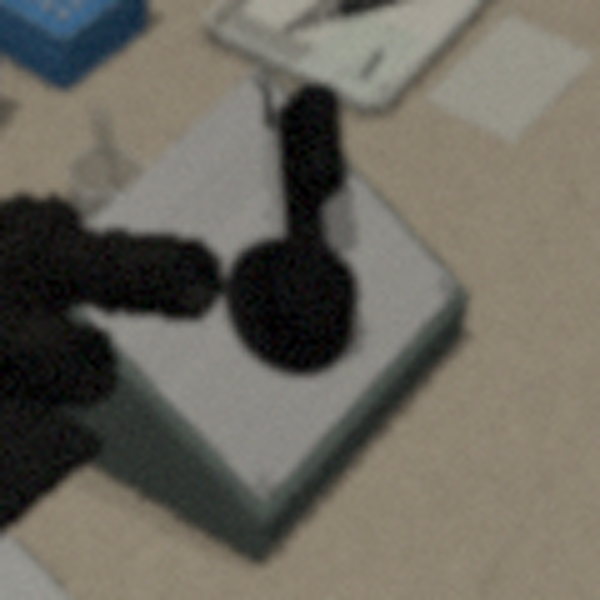

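View pics/s_pump.png

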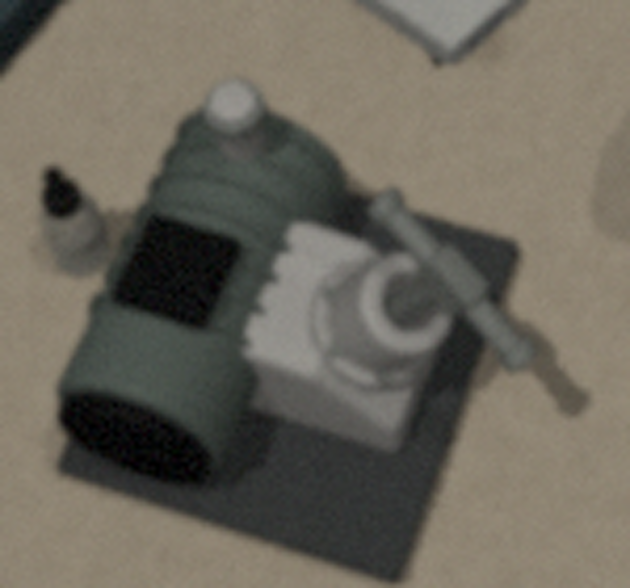

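```bash
cat > h.py <<'E'
import numpy as np,pickle,cv2
from scipy.spatial.transform import Rotation as R
from scipy.optimize import least_squares
C={n:pickle.load(open(f"{n}0.pkl","rb")) for n in ("top","scene")}
def proj(n,X):
    c=C[n];p=(np.atleast_2d(X)@c["R"].T+c["t"]);return np.c_[c["fx"]*p[:,0]/p[:,2]+c["cx"],c["fy"]*p[:,1]/p[:,2]+c["cy"]]
def tri(a,b):
    f=lambda X:np.r_[proj("top",X)[0]-a,proj("scene",X)[0]-b]
    s=least_squares(f,[.5,0,.1]);return s.x,np.abs(s.fun).max()
TI=lambda u,v:(370+u/4.5,160+v/4.5)
TP=lambda u,v:(155+u/4.2,150+v/4.2)
SI=lambda u,v:(310+u/5,120+v/5)
SP=lambda u,v:(200+u/4.2,250+v/4.2)
E
cat > fit.py <<'E'
from h import *
def show(n,a,b): x,e=tri(a,b);print(n,np.round(x,4),"res px",round(e,2));return x
print("ISO")
show("frontR top",TI(450,520),SI(465,292))
show("frontL top",TI(35,445),SI(265,500))
show("backR top",TI(543,183),SI(262,78))
show("grip outer",TI(430,297),SI(312,142))
show("hub",TI(275,360),SI(294,305))
print("PUMP")
a=show("knob1",TP(222,365),SP(388,205))
b=show("knob2",TP(190,550),SP(518,350))
print("mid",(a+b)/2,np.linalg.norm(a-b),(a-b)/np.linalg.norm(a-b))
show("cap",TP(311,166),SP(233,105))
show("plateFR",TP(462,488),SP(520,245))
show("plateFL",TP(88,535),SP(400,580))
def iso(p,q):
    c,s=np.cos(p[2]),np.sin(p[2]);q=np.atleast_2d(q);return np.c_[p[0]+c*q[:,0]-s*q[:,1],p[1]+s*q[:,0]+c*q[:,1],q[:,2]]
I=[("top",TI(450,520),(-.078,-.105,.045)),("top",TI(35,445),(-.078,.105,.045)),("top",TI(543,183),(.078,-.105,.135)),("top",TI(112,105),(.078,.105,.135)),
("scene",SI(465,292),(-.078,-.105,.045)),("scene",SI(265,500),(-.078,.105,.045)),("scene",SI(262,78),(.078,-.105,.135)),("scene",SI(260,558),(-.078,.105,0))]
r=lambda p:np.concatenate([proj(n,iso(p,q))[0]-uv for n,uv,q in I])
s=least_squares(r,[.55,-.2,0]);print("iso pose",s.x,np.round(s.fun.reshape(-1,2),1).tolist())
hb=iso(s.x,(-.017,0,.0802));print("handle axis",hb)
E
python3 fit.py
```

```text
ISO
frontR top [ 0.5223 -0.3269  0.0448] res px 0.85
frontL top [ 0.5373 -0.1234  0.0613] res px 0.26
backR top [ 0.6697 -0.3421  0.1225] res px 1.24
grip outer [ 0.6057 -0.2854  0.1478] res px 0.25
hub [ 0.5832 -0.2306  0.0859] res px 0.57
PUMP
knob1 [0.5214 0.2156 0.1877] res px 0.42
knob2 [0.4412 0.2283 0.1442] res px 0.1
mid [0.48128202 0.2219133  0.16596954] 0.09216441264653046 [ 0.87087773 -0.13752272  0.47186807]
cap [0.6303 0.1961 0.1546] res px 0.18
plateFR [0.504  0.1226 0.0103] res px 0.04
plateFL [0.4566 0.3158 0.0156] res px 0.53
iso pose [ 0.6045415  -0.23330099 -0.08802227] [[1.9, 3.0], [-1.6, 1.6], [3.4, -2.1], [-1.7, -3.2], [1.3, -0.6], [-0.1, 4.6], [-1.5, -5.0], [-0.4, 3.2]]
handle axis [[ 0.58760732 -0.23180655  0.0802    ]]
```

```bash
cat > fit2.py <<'E'
from h import *
def show(n,a,b): x,e=tri(a,b);print(n,np.round(x,4),"res px",round(e,2));return x
show("eyeL",(295,213),(332,190)); show("eyeR",(328,222),(353,176))
def iso(p,q):
    c,s=np.cos(p[2]),np.sin(p[2]);q=np.atleast_2d(q);return np.c_[p[0]+c*q[:,0]-s*q[:,1],p[1]+s*q[:,0]+c*q[:,1],q[:,2]]
f=(-1,-1),(-1,1),(1,-1),(1,1)
I=[("top",TI(450,520),-1,-1),("top",TI(35,445),-1,1),("top",TI(543,183),1,-1),("top",TI(112,105),1,1),
("scene",SI(465,292),-1,-1),("scene",SI(265,500),-1,1),("scene",SI(262,78),1,-1)]
def q(p,a,b):
    x=a*p[3];return (x,b*p[4],.09+x*.57735+p[5])
r=lambda p:np.concatenate([proj(n,iso(p,q(p,a,b)))[0]-uv for n,uv,a,b in I])
s=least_squares(r,[.6,-.23,-.09,.078,.105,0]);p=s.x;print(p,np.round(s.fun.reshape(-1,2),1).tolist())
ps=p.copy()
def Rz(a):return R.from_euler("z",a).as_matrix()
def F(pose): # panel axes cols x up slope,y left,z normal
    c=np.cos(np.pi/6);return Rz(pose[2])@np.array([[c,0,-.5],[0,1,0],[.5,0,c]])
def levpts(pose,th):
    o=iso(pose,(-.017,0,.0802))[0];A=F(pose)
    phi=np.pi/4-th  # angle left of up
    l=np.array([np.cos(phi),np.sin(phi),0]);w=np.array([-l[1],l[0],0])
    P=[o+A@(l*a+w*b+np.array([0,0,h])) for h in(.018,.058) for a,b in((.046,-.011),(.108,-.011),(.108,.011),(.046,.011))]
    return o,np.array(P)
for n,T in(("top",TI),("scene",SI)):
    im=cv2.imread(f"pics/{n}0.png");k=4
    x0,y0=((370,160) if n=="top" else (310,110));im=cv2.resize(im[y0:y0+140,x0:x0+140],None,fx=k,fy=k,interpolation=cv2.INTER_CUBIC)
    im=cv2.convertScaleAbs(im,alpha=1.6,beta=20)
    D=lambda X:[tuple(int(v) for v in (u-(x0,y0))*k+k/2) for u in proj(n,X)]
    o,P=levpts(ps,1.571)
    d=D(P)
    for i in range(4):
        cv2.line(im,d[i],d[(i+1)%4],(0,0,255),1);cv2.line(im,d[4+i],d[4+(i+1)%4],(0,255,0),1)
    d=D(iso(ps,[(-.078,-.105,.045),(-.078,.105,.045),(.078,.105,.135),(.078,-.105,.135)]))
    for i in range(4): cv2.line(im,d[i],d[(i+1)%4],(255,0,0),1)
    cv2.circle(im,D(o)[0],4,(0,255,255),-1)
    A=F(ps); cv2.circle(im,D(iso(ps,(.05,.078,.0802+.067*.577))[0])[0],3,(0,255,255),1)
    cv2.imwrite(f"pics/ov_{n}.png",im)
E
python3 fit2.py
```

```text
eyeL [0.5444 0.0419 0.3306] res px 2.59
eyeR [ 0.5333 -0.014   0.3277] res px 4.1
[ 0.60330028 -0.23236861 -0.09167691  0.07256877  0.09935516  0.00067267] [[-0.5, 0.5], [1.0, -0.3], [-0.4, 0.9], [0.1, 0.5], [-0.9, -0.8], [-0.4, 1.8], [-0.7, -2.1]]
```

```bash
python3 -c "
import cv2,numpy as np
a=cv2.imread('pics/ov_top.png')
b=cv2.imread('pics/ov_scene.png')
h=400
cv2.imwrite('pics/ov2.png',np.hstack([a[60:,:400][:460],b[:460,:400]]))"
```

```text
(no output)
```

View pics/ov_top.png

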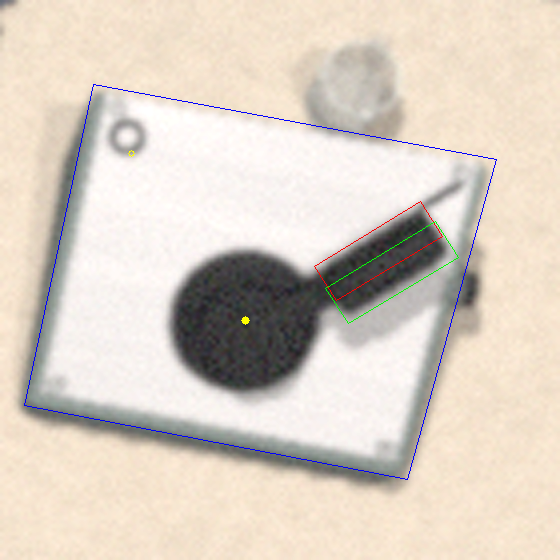

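View pics/ov_scene.png

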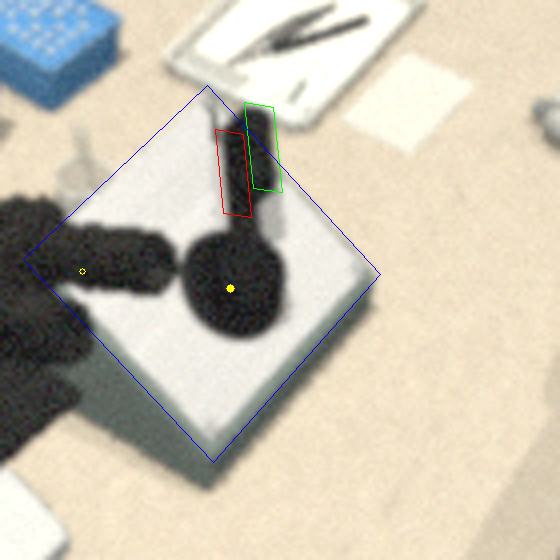

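```bash
cat > plan.py <<'E'
from h import *
c30=np.cos(np.pi/6)
def frame(yaw): return R.from_euler("z",yaw).as_matrix()@np.array([[c30,0,-.5],[0,1,0],[.5,0,c30]])
IP=np.array([.6035,-.2325]);IY=-.0905
PY=.235; KG=np.array([.482,.221,.164])
AI=frame(IY);AP=frame(PY)
HO=np.r_[IP+R.from_euler("z",IY).as_matrix()[:2,:2]@[-.017,0],.0805]
def lev(th,off=.021,flip=1):
    """TCP pose for handle angle th; off = TCP height above panel"""
    phi=np.pi/4-th
    l=AI@[np.cos(phi),np.sin(phi),0];n=AI[:,2]
    x=flip*np.cross(n,l);z=-n;y=np.cross(z,x)
    return HO+.077*l+off*n, R.from_matrix(np.c_[x,y,z]).as_rotvec()
def key(a,back=0,flip=1,d=np.zeros(3)):
    psi=np.pi/2-(1.4-a)+0  # angle clockwise from up-slope of the T-bar
    b=AP@[np.cos(psi),-np.sin(psi),0];n=AP[:,2]
    x=flip*np.cross(b,n);z=-n;y=np.cross(z,x)
    return KG+d+(back-.019)*n, R.from_matrix(np.c_[x,y,z]).as_rotvec()
E
python3 - <<'E'
from plan import *
from workcell import bot
print("lev on grip",lev(1.571,.04)[0],"off",lev(0,.04)[0])
for f in(1,-1):
    for th in (1.571,1.2,.785,.4,0):
        for off in(.021,.14):
            q=bot.inverse_kinematics(*lev(th,off,f));print("lev",f,th,off,None if q is None else np.round(q,2))
for f in(1,-1):
    for a in (.17,.6,1,1.4,1.5):
        for b in(0,.12):
            q=bot.inverse_kinematics(*key(a,b,f));print("key",f,a,b,None if q is None else np.round(q,2))
E
```

```text
lev on grip [ 0.60867981 -0.28765214  0.14235908] off [ 0.61853188 -0.17919316  0.14236463]
lev 1 1.571 0.021 [-0.77  0.2   1.83  0.48  0.75 -1.75]
lev 1 1.571 0.14 [-0.85 -0.07  1.89  0.43  0.97 -1.72]
lev 1 1.2 0.021 [-0.71  0.19  1.82  0.45  0.74 -2.05]
lev 1 1.2 0.14 [-0.79 -0.07  1.87  0.4   0.96 -2.02]
lev 1 0.785 0.021 [-0.66  0.17  1.83  0.42  0.73 -2.4 ]
lev 1 0.785 0.14 [-0.73 -0.09  1.89  0.38  0.94 -2.37]
lev 1 0.4 0.021 [-0.62  0.14  1.87  0.4   0.7  -2.73]
lev 1 0.4 0.14 [-0.68 -0.13  1.93  0.36  0.93 -2.7 ]
lev 1 0 0.021 None
lev 1 0 0.14 None
lev -1 1.571 0.021 [-0.77  0.2   1.83  0.48  0.75  1.39]
lev -1 1.571 0.14 [-0.85 -0.07  1.89  0.43  0.97  1.42]
lev -1 1.2 0.021 [-0.71  0.19  1.82  0.45  0.74  1.09]
lev -1 1.2 0.14 [-0.79 -0.07  1.87  0.4   0.96  1.12]
lev -1 0.785 0.021 [-0.66  0.17  1.83  0.42  0.73  0.75]
lev -1 0.785 0.14 [-0.73 -0.09  1.89  0.38  0.94  0.77]
lev -1 0.4 0.021 [-0.62  0.14  1.87  0.4   0.7   0.41]
lev -1 0.4 0.14 [-0.68 -0.13  1.93  0.36  0.93  0.44]
lev -1 0 0.021 [-0.58  0.1   1.94  0.39  0.67  0.04]
lev -1 0 0.14 [-0.65 -0.19  2.    0.34
[... 217 characters left out ...]
.27]
key 1 1 0 [ 0.19 -0.25  2.22  0.04  0.65  2.67]
key 1 1 0.12 [ 0.18 -0.58  2.23  0.03  0.97  2.67]
key 1 1.4 0 None
key 1 1.4 0.12 None
key 1 1.5 0 None
key 1 1.5 0.12 None
key -1 0.17 0 [ 0.19 -0.25  2.22  0.04  0.65 -1.3 ]
key -1 0.17 0.12 [ 0.18 -0.58  2.23  0.03  0.97 -1.3 ]
key -1 0.6 0 [ 0.19 -0.25  2.22  0.04  0.65 -0.87]
key -1 0.6 0.12 [ 0.18 -0.58  2.23  0.03  0.97 -0.87]
key -1 1 0 [ 0.19 -0.25  2.22  0.04  0.65 -0.47]
key -1 1 0.12 [ 0.18 -0.58  2.23  0.03  0.97 -0.47]
key -1 1.4 0 [ 0.19 -0.25  2.22  0.04  0.65 -0.07]
key -1 1.4 0.12 [ 0.18 -0.58  2.23  0.03  0.97 -0.07]
key -1 1.5 0 [ 0.19 -0.25  2.22  0.04  0.65  0.03]
key -1 1.5 0.12 [ 0.18 -0.58  2.23  0.03  0.97  0.03]
```

Run:
```python
from plan import *
from workcell import bot
bot.goto(*lev(1.571,.16,-1)); print(bot.current_clock(),bot.current_ee_pos())
for n in("top","scene"): cv2.imwrite(f"pics/{n}1.png",bot.read_camera(n)["pixels"])
a=cv2.imread("pics/top1.png")[140:320,340:540];b=cv2.imread("pics/scene1.png")[80:260,290:490]
cv2.imwrite("pics/c1.png",cv2.resize(np.hstack([a,b]),None,fx=2,fy=2))
```

```text
1.7583 [ 0.54870009 -0.28280493  0.24627095]
```

View pics/c1.png

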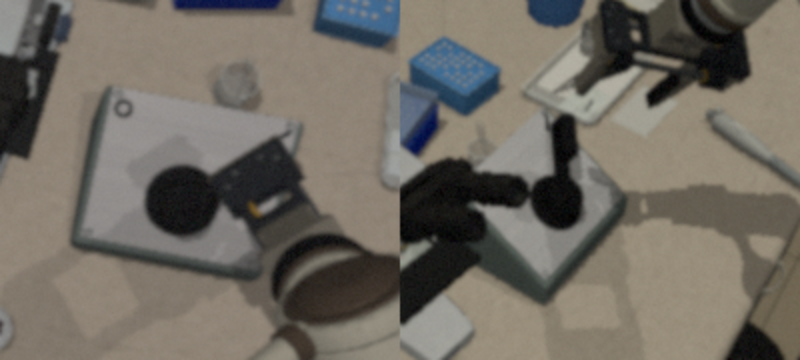

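The gripper hovers over the lever (crop ~260,180 in the top view) with the jaws across it. Next I descend and close gently.

Run:
```python
from plan import *
from workcell import bot
bot.set_gripper(.65,10)
bot.line_to(lev(1.571,.021,-1)[0],max_speed=.08)
print(bot.current_clock(),bot.current_ee_pos(),bot.current_contact_force())
bot.set_gripper(0.0,8)
print(bot.current_opening()*92,bot.current_contact_force(),bot.current_ft_torque())
for n in("top","scene"): cv2.imwrite(f"pics/{n}2.png",bot.read_camera(n)["pixels"])
a=cv2.imread("pics/top2.png")[140:320,340:540];b=cv2.imread("pics/scene2.png")[80:260,290:490]
cv2.imwrite("pics/c2.png",cv2.resize(np.hstack([a,b]),None,fx=2,fy=2))
```

```text
4.3833 [ 0.61827167 -0.28871763  0.12646117] [-0.43576115 -0.70224604 -0.15280263]
21.72874880724586 [-0.33452181 -0.97524662  0.48718976] [ 0.06179351  0.38042996 -0.05753011]
```

View pics/c2.png

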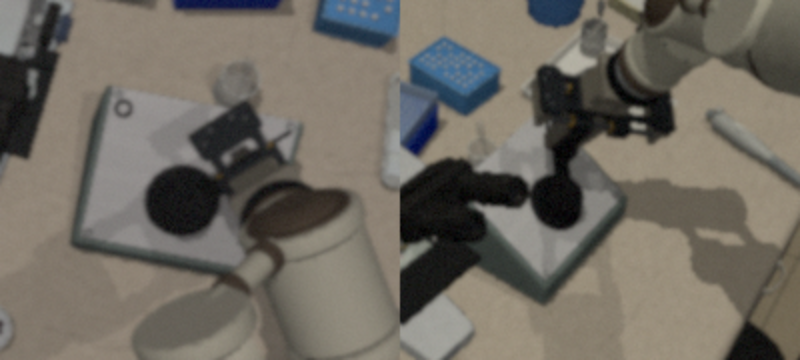

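```bash
cat > turnlev.py <<'E'
from plan import *
from workcell import bot
def arc(a,b,n,spd=.08):
    for th in np.linspace(a,b,n+1)[1:]:
        p,r=lev(th,.021,-1); bot.line_to(p,rot=r,max_speed=spd)
        f=bot.current_contact_force();print(round(th,2),round(bot.current_clock(),1),np.round(f,1),round(bot.current_opening()*92,1))
        if np.linalg.norm(f)>35: print("STOP force");return False
    return True
def snap(k,x0t=300,y0t=140,x0s=250,y0s=80):
    for n in("top","scene"): cv2.imwrite(f"pics/{n}{k}.png",bot.read_camera(n)["pixels"])
    a=cv2.imread(f"pics/top{k}.png")[y0t:y0t+180,x0t:x0t+200];b=cv2.imread(f"pics/scene{k}.png")[y0s:y0s+180,x0s:x0s+200]
    cv2.imwrite(f"pics/c{k}.png",cv2.resize(np.hstack([a,b]),None,fx=2,fy=2))
E
python3 - <<'E'
from turnlev import *
print(arc(1.571,0.02,9)); snap(3)
E
```

```text
1.4 5.5 [-0.7  0.3 -0.1] 21.8
1.23 5.8 [ 0.7 -0.7 -0.6] 22.2
1.05 6.1 [ 0.9  0.2 -1.1] 22.0
0.88 6.4 [ 1.9  0.4 -1.4] 22.1
0.71 6.8 [ 3.5  0.2 -2.6] 22.2
0.54 7.1 [ 2.4  0.2 -2.4] 21.9
0.36 7.4 [ 1.5  1.2 -1.8] 22.1
0.19 7.7 [ 1.8  1.7 -2.2] 22.2
0.02 8.1 [ 0.7  2.3 -2.3] 21.7
True
```

View pics/c3.png

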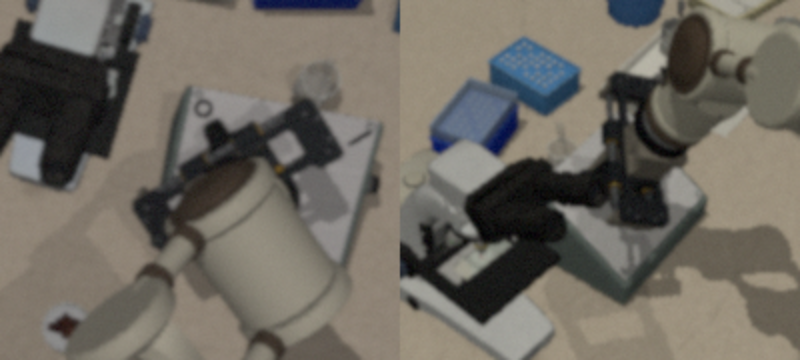

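The lever has swung to the left, towards the ring mark. Next I release, back off and check.

Run:
```python
from turnlev import *
bot.set_gripper(.6,10)
bot.line_to(lev(0.02,.17,-1)[0],max_speed=.12)
print(bot.current_joints())
tgt=bot.inverse_kinematics(*key(.173,.14,-1)); print(tgt)
# pull back to a high, retracted posture before passing the eyepieces
q=bot.current_joints().copy(); q[1]-=.45; 
bot.set_joints(q); print(bot.current_clock(),bot.current_ee_pos(),q); snap(4)
```

```text
[-0.6709393  -0.24679513  1.99455655  0.3381255   0.97301817  0.09339617]
[ 0.17677859 -0.62361564  2.22463868  0.0341933   1.01796617 -1.29539536]
11.1333 [ 0.52699733 -0.15262924  0.49253644] [-0.6709393  -0.69679513  1.99455655  0.3381255   0.97301817  0.09339617]
```

View pics/c4.png

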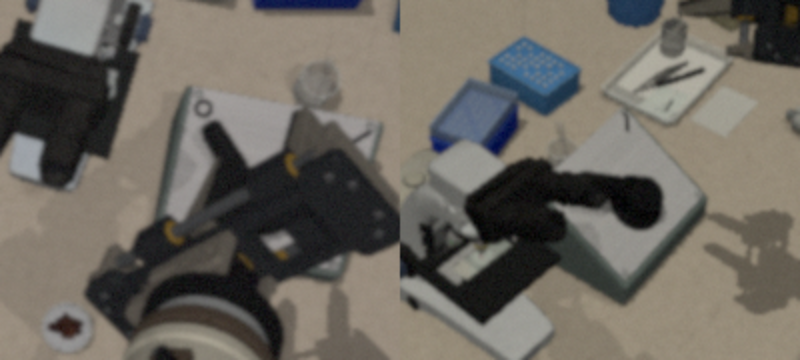

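The lever points at the ring (OFF). Next I retract and go round to the pump.

Run:
```python
from turnlev import *
q=bot.current_joints().copy()
t=bot.inverse_kinematics(*key(.173,.16,-1)); print(t)
q[2]+=.45; q[1]=-.85
bot.set_joints(q);print(bot.current_ee_pos())
q[0]=t[0]; q[5]=t[5]
bot.set_joints(q);print(bot.current_ee_pos())
bot.goto(*key(.173,.11,-1)); bot.set_gripper(.5,10); print(bot.current_clock(),bot.current_ee_pos(),bot.current_contact_force())
snap(5,130,130,200,200)
```

```text
[ 0.1747157  -0.66522035  2.21428122  0.03434829  1.0699685  -1.29572093]
[ 0.44550123 -0.08800296  0.23743914]
[0.3609221  0.2746786  0.23630592]
14.475 [0.43732018 0.21042865 0.24281126] [-0.25450834 -0.32475685  0.71500026]
```

View pics/c5.png

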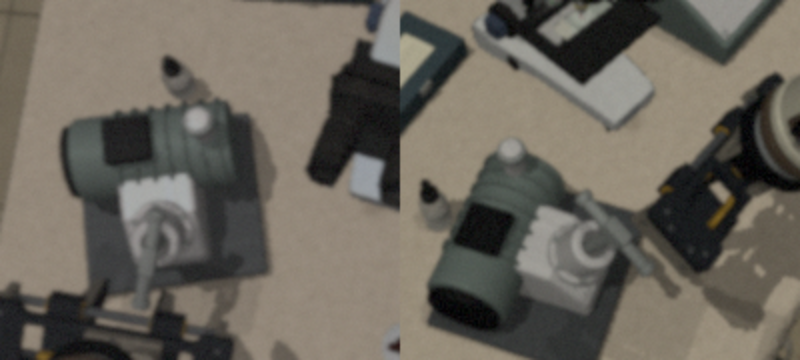

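The jaws straddle the T-bar (knob at ~140,300 in the crop). Next I descend and pinch.

Run:
```python
from turnlev import *
bot.line_to(key(.173,0,-1)[0],max_speed=.07)
print(bot.current_clock(),bot.current_contact_force())
for g in (15,):
    bot.set_gripper(0,g); print(bot.current_opening()*92,bot.current_contact_force(),bot.current_ft_torque())
n=AP[:,2];print("along axes",AP.T@bot.current_contact_force()); snap(6,130,130,200,200)
```

```text
16.3 [0.5917956  0.06958314 0.12107205]
16.167957963335443 [ 2.21258552  9.49882158 -2.39153619] [ 1.24120442 -0.04787345  0.6601108 ]
along axes [ 2.5831382   8.72255519 -4.25288365]
```

View pics/c6.png

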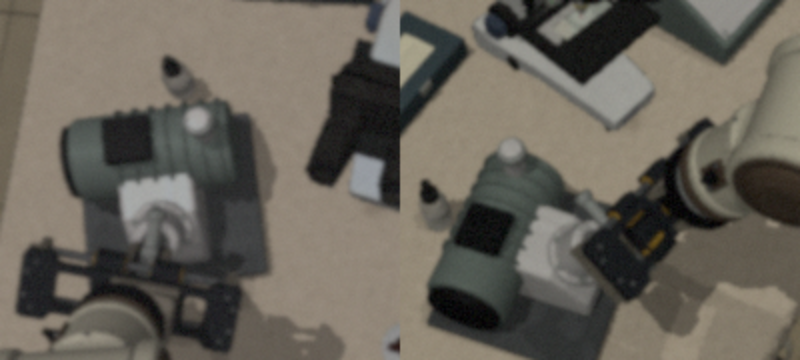

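Pinched at 16.2 mm, which is the block. There is a 9 N side load, so the centre is a little off in y. I'll re-centre by force before turning.

Run:
```python
from turnlev import *
n=AP[:,2]
d=np.zeros(3)
for i in range(5):
    f=bot.current_contact_force(); ft=f-(f@n)*n
    print(np.round(f,1),np.round(d*1000,1))
    if np.linalg.norm(ft)<2.5: break
    d+=ft/np.linalg.norm(ft)*min(.001,np.linalg.norm(ft)*1.5e-4)
    bot.line_to(key(.173,0,-1,d)[0],max_speed=.02)
np.save("d.npy",d);print(bot.current_clock(),bot.current_opening()*92,bot.current_ft_torque())
```

```text
[ 3.2  9.2 -3. ] [0. 0. 0.]
[ 0.4  4.9 -1. ] [0.1 1.  0.2]
[-0.3  0.2  1.6] [0.  1.7 0.2]
17.4583 15.99576680965489 [ 0.17582909  0.07807609 -0.01754549]
```

```bash
cat > turnkey.py <<'E'
from turnlev import *
n=AP[:,2]
def kturn(a,b,n_,d,tmax=1.5):
    for s in np.linspace(a,b,n_+1)[1:]:
        f=bot.current_contact_force(); ft=f-(f@n)*n; m=np.linalg.norm(ft)
        if m>2: d=d+ft/m*min(.0012,m*1.2e-4)
        bot.set_joints(bot.inverse_kinematics(*key(s,0,-1,d)))
        f=bot.current_contact_force(); T=bot.current_ft_torque()@n
        print(round(s,2),round(bot.current_clock(),1),"f",np.round(f,1),"Tn",round(T,2),"d",np.round(d*1000,1),round(bot.current_opening()*92,1))
        if np.linalg.norm(f)>40 or abs(T)>tmax: print("STOP");break
    np.save("d.npy",d);return s,d
E
python3 - <<'E'
from turnkey import *
bot.set_gripper(0,40)
kturn(.173,.60,4,np.load("d.npy"))
E
```

```text
0.28 17.9 f [-1.4 -2.1  2.9] Tn -0.21 d [0.  1.7 0.2] 16.0
0.39 18.2 f [-2.  -3.7  4.2] Tn -0.21 d [0.  1.7 0.2] 15.5
0.49 18.4 f [-2.  -1.5  3. ] Tn -0.19 d [0.1 1.3 0.2] 16.1
0.6 18.7 f [-1.7 -0.6  3.4] Tn -0.16 d [0.1 1.3 0.2] 16.0
```

Run:
```python
from turnkey import *
s,d=kturn(.60,1.3,6,np.load("d.npy"))
snap(7,130,130,200,200)
```

```text
0.72 18.9 f [-2.2 -0.9  3.9] Tn -0.28 d [0.1 1.3 0.2] 15.7
0.83 19.2 f [-2.5 -0.5  5. ] Tn -0.22 d [0.1 1.3 0.2] 15.7
0.95 19.4 f [-3.6 -0.   5.4] Tn -0.19 d [0.1 1.3 0.2] 15.8
1.07 19.7 f [-4.5 -0.6  5.1] Tn -0.18 d [0.1 1.3 0.2] 15.8
1.18 19.9 f [-4.2 -1.6  5.5] Tn -0.2 d [0.1 1.3 0.2] 15.9
1.3 20.2 f [-4.7 -1.8  5.8] Tn -0.21 d [0.1 1.3 0.2] 15.7
```

View pics/c7.png

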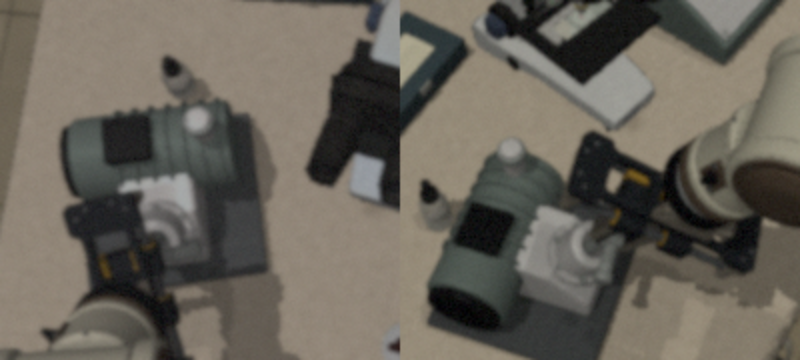

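The T-bar has turned nearly crosswise, with torque steady at about 0.2 N m. Next I turn on in small steps until the hard stop shows.

Run:
```python
from turnkey import *
s,d=kturn(1.3,1.62,8,np.load("d.npy"),tmax=1.1)
bot.hold(.3);print(bot.current_ft_torque()@n,bot.current_contact_force())
```

```text
1.34 20.5 f [-3.4 -1.3  6. ] Tn 0.05 d [0.1 1.3 0.2] 15.8
1.38 20.8 f [-4.3 -1.3  5.1] Tn 0.07 d [0.1 1.3 0.2] 15.9
1.42 21.0 f [-3.7 -1.3  5.1] Tn 0.63 d [0.1 1.3 0.2] 15.7
1.46 21.3 f [-3.8 -1.4  5.5] Tn 1.08 d [0.1 1.3 0.2] 16.0
1.5 21.5 f [-4.  -2.1  6.4] Tn 1.24 d [0.1 1.3 0.2] 16.2
STOP
1.1794319800624402 [-4.92380316 -1.40547165  4.96508259]
```

The torque jumped at ~1.40, so the stop is reached. Next I release without turning back, retreat and look.

Run:
```python
from turnkey import *
bot.set_gripper(.5,10)
p=bot.current_ee_pos()
bot.line_to(p+.12*n,max_speed=.1)
q=bot.current_joints().copy(); q[1]=-.9; q[0]-=.35; bot.set_joints(q)
print(bot.current_clock(),bot.current_ee_pos(),bot.current_contact_force()); 
for m in("top","scene"): cv2.imwrite(f"pics/{m}8.png",bot.read_camera(m)["pixels"])
a=cv2.imread("pics/top8.png")[150:290,155:275];b=cv2.imread("pics/scene8.png")[250:390,200:350]
cv2.imwrite("pics/c8.png",cv2.resize(np.hstack([a,b]),None,fx=2.9,fy=2.9,interpolation=cv2.INTER_CUBIC))
```

```text
24.6417 [0.46949056 0.05129527 0.39976147] [-0.7116351   0.74151458 -0.55146512]
```

View pics/c8.png

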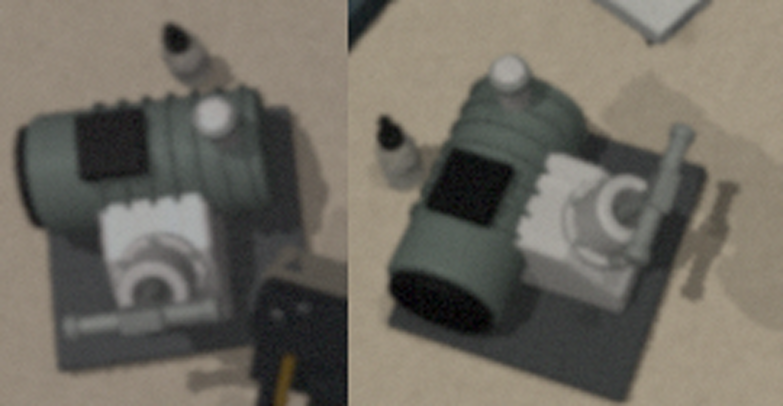

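View pics/scene8.png

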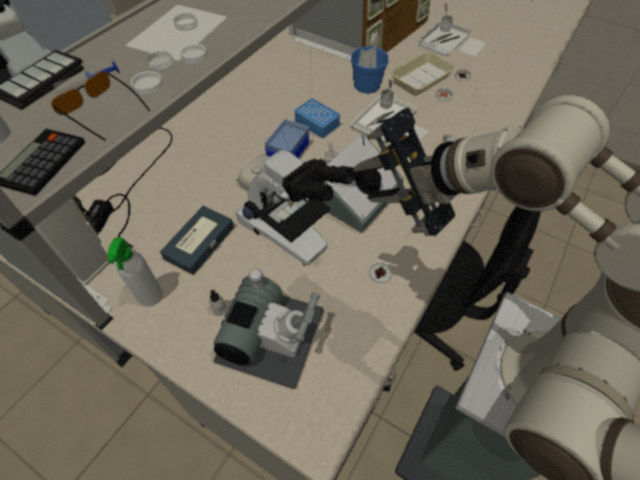

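Run:
```python
from plan import *
T=lambda u,v:(155+u/2.9,150+v/2.9); S=lambda u,v:(200+(u-348)/2.9,250+v/2.9)
a,e=tri(T(237,312),S(683,131));b,e2=tri(T(70,326),S(638,256));v=AP.T@(a-b);print(a,b,e,e2,np.linalg.norm(v))
psi=np.arctan2(-v[1],v[0]);print("key angle est",1.4-(np.pi/2-psi))
from workcell import bot
q=bot.current_joints().copy();print(q)
q[2]+=.3;q[1]=-.9;print(bot.inverse_kinematics(*lev(0.02,.17,-1)))
bot.set_joints(q);print(bot.current_ee_pos())
q[0]=-.67;bot.set_joints(q);print(bot.current_ee_pos())
q[2]-=.3;bot.set_joints(q);print(bot.current_ee_pos(),bot.current_clock())
```

```text
[0.49736548 0.16397366 0.14320599] [0.46940805 0.26879273 0.16612051] 1.0937177331118164 0.6038707194520612 0.11087709294867296
key angle est 1.4832339057666761
[-0.16555345 -0.89808886  2.23243751  0.03185477  0.9644198   0.03675422]
[-0.67110355 -0.24782121  1.99388623  0.33817497  0.97318163  0.09337534]
[0.39693963 0.06392525 0.18463297]
[ 0.37800115 -0.13521375  0.18369877]
[ 0.43567177 -0.18086636  0.39794938] 27.3417
```

The T-bar measures crosswise (estimate 1.48, near 1.4 within error), which agrees with the torque jump. Now I turn the isolator back.

Run:
```python
from turnlev import *
bot.set_gripper(.65,10)
bot.goto(*lev(0.0,.15,-1))
bot.line_to(lev(0.0,.021,-1)[0],max_speed=.08)
print(bot.current_clock(),bot.current_contact_force())
bot.set_gripper(0,10);print(bot.current_opening()*92,bot.current_contact_force())
if abs(bot.current_opening()*92-22)<2.5:
    print(arc(0,1.56,9))
    bot.set_gripper(.6,10); bot.line_to(lev(1.56,.17,-1)[0],max_speed=.12)
    q=bot.current_joints().copy(); q[0]-=.6;q[1]-=.2; bot.set_joints(q); bot.hold(.3)
print(bot.current_clock(),bot.current_contact_force()); snap(9)
```

```text
30.3333 [0.25214482 1.67010703 0.61684379]
21.684507897373898 [ 0.54438896 -0.42272815 -0.13904012]
0.17 31.3 [-2.7  1.7  2.4] 22.4
0.35 31.6 [-3.5  1.3  2.8] 22.1
0.52 32.0 [-3.6  1.   3.4] 21.8
0.69 32.3 [-4.9  1.1  4. ] 21.9
0.87 32.6 [-4.   2.   4.2] 22.0
1.04 32.9 [-5.6  1.8  5.7] 22.2
1.21 33.3 [-3.8  1.6  4.9] 21.7
1.39 33.6 [-3.8  0.2  5. ] 21.8
1.56 33.9 [-4.1  0.5  4.6] 21.8
True
37.625 [-0.12841983 -0.44876975 -0.08724574]
```

View pics/c9.png

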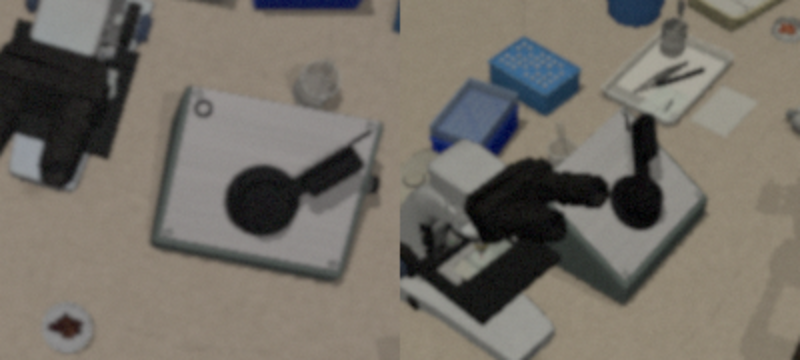

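View pics/top9.png

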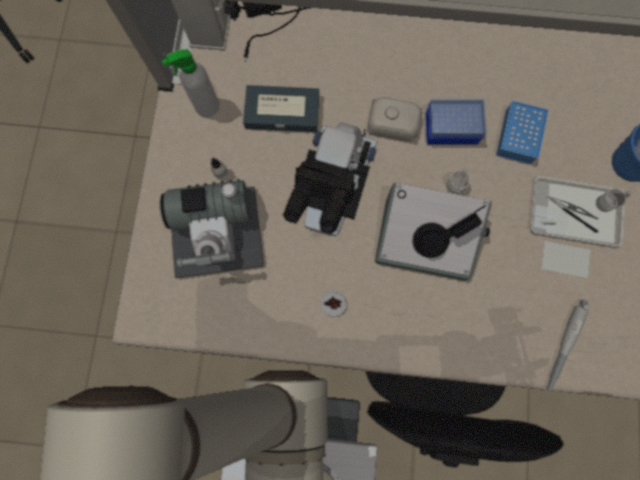

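The lever is back at the bar mark (466,225), the same as at the start. I'll confirm by differencing the lever and loose items against the first image, then hand in.

Run:
```python
import cv2,numpy as np
from workcell import bot
a=cv2.GaussianBlur(cv2.imread("pics/top0.png"),(5,5),0).astype(int);b=cv2.GaussianBlur(cv2.imread("pics/top9.png"),(5,5),0).astype(int)
d=np.abs(a-b).max(2)
for n,(x,y,r) in dict(lever=(460,225,22),beaker=(458,182,16),bottle=(219,168,13),dish=(334,304,16),key=(207,255,25)).items(): print(n,d[y-r:y+r,x-r:x+r].max(),(d[y-r:y+r,x-r:x+r]>30).sum())
print(bot.current_joint_vel()); bot.job_done()
```

```text
lever 5 0
beaker 3 0
bottle 5 0
dish 16 0
key 53 148
[-0.00310608  0.00033726 -0.00041753 -0.00086     0.00064934 -0.00230474]
the job is handed in; nothing more can be done
```

The job was done in the order asked and handed in at about 38 s on the robot's clock. No verdict is reported back.

- **Isolator to OFF:** I turned the lever from ON to OFF and let go. The camera showed it resting at the ring mark.
- **Nut tightened:** I pinched the T-handle block, shifted the grip about 2 mm to take off a 9 N side load, and turned it clockwise from about 0.17. Resistance jumped at about 1.40 and reached 1.2 N m, so the nut is against its stop.
- **Isolator back to ON:** I turned the lever back, let go and moved the arm clear.

**Last checks:**
- **Pictures:** Compared with the first image, the lever, beaker, bottle and dish showed no change. Only the T-bar had moved.
- **Forces:** Contact force after the release was about 0.5 N, so the robot was touching nothing. Readings during the job stayed around 10 N or below.

**Disagreement:** The T-bar angle measured from the images came out at about 1.48 instead of 1.40. I put that down to the coarse picture (the same measurement also made the bar too long) and relied on the torque jump instead.

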